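Shut and bed the lid of a hub case

TASK

A machined hub lies in the blue case on the bench, whose steel lid leans open: push the lid from behind past upright until it goes over, then let go so that its own weight alone swings it down onto the hub. Then press the lid on its yellow pad, with the bare fingers, until it is fully shut and keep about 16 N on it for a second to bed the hub, never pushing on the case or lid with more than 25 N. Leave the lid shut, let go, and leave the other things on the bench where they are.

Things in the scene. Friction and masses are not known exactly. Their poses are not given: they have to be found in the camera images.
- case: Open-topped blue steel case, fixed to the bench, 170 mm (x) by 240 mm (y) by 100 mm high; origin at the centre of its underside, z up. The lid's hinge runs along the case's y axis on the far (+x) top rim. Two low yellow clamp feet stick out 32 mm on the y sides.
- hinge (a point): Middle of the lid's hinge line: 85 mm along the case's +x from its centre, 100 mm above the bench.
- lid (a joint): Lid angle, rad: 0 shut on the rim, 1.57 upright, 1.95 leaning back on its stop. Starts at 1.65 to 1.84. The stiff damped hinge (0.25 N m friction) holds the 0.7 to 1.0 kg lid still near upright; it goes over by itself only some 0.25 to 0.45 past upright, towards the robot, falls in about a second and rests on the hub's boss 0.03 to 0.1 short of shut.
- lid_pad (a point): Centre of the yellow pad's face: round, 44 mm across, stiffly sprung (gives some 2 mm), standing 4 mm proud of the lid's outer face, 130 mm from the hinge. Pressed here, the lid sinks the hub in its tight nest against steady friction (some 5 to 12 N); the hub stays down. Then the lid stops hard on the rim and the force climbs fast.
- lid_edge (a point): Middle of the lid's free edge, outer face. The lid is a flat blue steel plate, 170 mm from hinge to free edge, 240 mm wide along the hinge, 8 mm thick; its underside lies in the plane of the hinge line. Its outer face looks away from the robot while it stands open.
- spare_hub_mid (a point): Spare black hub (bystander), 100 mm across, 45 mm high, standing on the bench; point at its centre, half-way up.
- tin_mid (a point): Tin (bystander), 70 mm across, 70 mm high, standing on the bench; point at its centre, half-way up.
- pen_mid (a point): Marker pen (bystander), 140 mm long, 16 mm thick, lying on the bench; point at its centre.

How it is judged (in metres and radians):
On the way, in this order (a step that is already met when the one before it is completed fails the run):
1. the lid, past upright, is swinging down untouched (value of joint lid between 0.15 and 1.2 rad and velocity of joint lid below -0.1 rad/s and contact force between each of the fingers, the arm and case below 0.1 N), for 0.1 s.
2. the lid is pressed fully shut (within 0.012 rad) by the fingers with more than 12 N for 0.6 s (value of joint lid below 0.012 rad and contact force between the fingers and case above 12 N), for 0.6 s.
At the end, for the whole second after the job is handed in: The lid is at rest, fully shut: within 0.012 rad (2 mm at its free edge) (value of joint lid below 0.012 rad and velocity of joint lid below 0.05 rad/s); the robot touches nothing.
It fails at once if the robot pushes on the case or its lid with more than 25 N (contact force between any of the fingers, the arm and case above 25 N).
It fails at once if the robot pushes or carries the lid while it should be falling by its own weight (between 0.9 and 0.2 rad) (value of joint lid between 0.2 and 0.9 rad and contact force between any of the fingers, the arm and case above 1 N).
It fails at once if a bystander is moved by more than 15 mm (distance of any of spare_hub_mid, tin_mid, pen_mid from where it was at the start of the episode above 0.015 m).
It also fails if it takes over 64 s, if anything falls off the work surface, if the arm or the gripper's body presses on something with over 40 N, if the wrist force passes 120 N, or if a joint passes its speed limit or range.

ROBOT

A 6-joint arm with a two-finger parallel gripper is mounted at the origin on the work surface. World frame = base frame: x ahead of the robot, y to its left, z up, the work surface at z = 0. Lengths are in mm, angles in rad, forces in N, time in s.
With the tool pointing down it reaches from about 275 to 750 mm from the base axis. Payload 10.2 kg.
Tool frame: the origin (TCP) lies midway between the tips of the shut fingers; the grasp point (between the pads) lies 19 mm behind it; z points along the fingers, y is the line along which they close (so a half turn about z gives the same grasp; the last joint's range is limited). The gripper opens to 85 mm and grips with 20 to 120 N. Pads are 22 mm wide; open, the fingers measure 114 mm over their backs; the gripper's body (76 mm by 85 mm) begins 54 mm behind the grasp point. The pads swing forward as they close: fully open they stand 13 mm farther back than shut.
Start: joints at [-1.524, 0.313, 1.498, -0, 1.331, -0.223], TCP at [139.919, -506.017, 231.294] pointing down, gripper open.
Joint ranges: [-2.94, 2.94], [-0.97, 2.17], [0.19, 2.56], [-1.23, 4.37], [0.02, 3.11], [-2.88, 2.88]. Speed limits (rad/s): [2.39, 2.39, 3.01, 3.14, 3.14, 3.14].

INTERFACE

Orientations are given as a unit quaternion [w, x, y, z].
In Python, from rig import ctrl gives the robot as it stands.
- The arm moves only by the tool send_rows, never from a script. Its argument "targets" is a list of rows, each a list of 7 numbers: the closure, from -1 (fully open) to 1 (shut), so that 0 is half open, then the shift along the tool's x, y, z in m, then the turn, a rotation vector about the tool's x, y, z in rad. In form: [[claw, dx, dy, dz, ax, ay, az], ...]. A call has exactly 10 rows; each row shifts and turns the commanded pose from where the row before left it, along the tool's axes as they then stand; what a row does not reach is not made up. A row lasts 1/8 s, in which the tool goes at most 62.5 mm and 10.7 degrees, less where a joint would pass 70% of its speed; a pose out of reach is approached as far as the arm can. A call with a gripper value outside its range is refused whole. The fingers move at their own pace and stop on an object; "squeeze" is the grip in N (left out, the last holds). Time passes only in rows, so rows that do not move let the fingers close, or fill a call up. It gives the time, the measured TCP pose, the force, the opening and the grip force at its end, in the units of the state.
- ctrl.sense(): the state, without advancing time (a new reading comes with each control period).
- ctrl.capture(name): name is "scene" or "top" or "wrist"; returns a dict with "img" (420x560x3 uint8, red, green, blue), "camera_matrix" (3x3 intrinsics, pixels), "k1" (the pictures are not rectified: a ray, as slopes to the right and down, at radius r is drawn at 1 + k1 r^2 times it, then the intrinsics apply), "R" (3x3) and "t" (3): a world point X has camera coordinates R X + t. Camera axes: x right, y down, z forward; pixel columns grow to the right and rows downward; lengths in mm; the calibration is good to about 2 mm. A picture is of the moment at which its call begins. There is no depth.
- ctrl.finish_job(): hands the job in; it is judged then, once.
Trained networks look in a picture, given as the dict that the camera call returned (one of the last four; its "shot" number tells which), for a name from the list of things; names that differ only in an ending like _2 or _b are one class to them, and where a whole thing is asked for, a point or a joint stands for the part that bears it (a point fixed in the world has none). Each returns a list of dicts, best first, with "score" (0 to 1); they miss things now and then, are a little off and sometimes report something else, mostly with a low value. They report only what shows in the picture. A call takes as long as a camera call.
- ctrl.boxes_of(query, picture): "extent" ([left, top, width, height] in pixels, round what is visible of it).
- ctrl.landmark_of(query, picture): "point" ([column, row] in pixels: a listed point, or the origin of a listed thing).
The state is a dict: "time_s": time; "joints": joint angles; "dq": joint speeds; "tau": joint torques, N m; "eef_pos": TCP position; "ee_rot": TCP orientation; "force": force on the tool from outside, world axes, zero at the start; "wrist_torque": the same for the moment, N m; "grip_width": opening from 0.0 (shut) to 1.0 (fully open); "grip_force": force on a finger pad.
Only numpy, scipy, OpenCV 4.12 (cv2) and the standard library are available. Lean on these libraries where they do the work, as an engineer would, in place of code of your own. Each camera call takes 0.05 s, during which the arm holds its last target. There are 200 camera calls.

## Working session

There is one attempt and no reset: what is moved stays moved. The work goes in short steps, Python scripts to look and compute and a tool call to move; the robot and the scene stay as the last step left them, time stands still between calls to the robot, and variables do not carry over. Pictures are saved under pics/ and viewed, at most 10 in all, crops included, and the job is handed in when it is done.

Besides the shell and the picture viewer there is one more tool, called after "Request:" by a JSON object that holds its "name" and its "arguments", one argument or row to a line. send_rows: Moves the arm, as the interface text tells. Its arguments: {"type":"object","properties":{"targets":{"type":"array"},"squeeze":{"type":"number"}},"required":["targets"]}

```bash
mkdir -p pics; ls; cat > h.py <<'E'
from rig import ctrl
import numpy as np, cv2
from scipy.spatial.transform import Rotation as Ro
def ray(c,px):
    K=c["camera_matrix"]; K=np.array(K); R=np.array(c["R"]); t=np.array(c["t"])
    d=np.array([(px[0]-K[0,2])/K[0,0],(px[1]-K[1,2])/K[1,1]]); u=d.copy()
    for _ in range(20): u=d/(1+c["k1"]*(u@u))
    v=R.T@np.array([u[0],u[1],1]); return -R.T@t, v/np.linalg.norm(v)
def proj(c,X):
    p=np.array(c["R"])@np.array(X)+np.array(c["t"]); u=p[:2]/p[2]; u=u*(1+c["k1"]*(u@u)); K=np.array(c["camera_matrix"])
    return np.array([K[0,0]*u[0]+K[0,2],K[1,1]*u[1]+K[1,2]])
def onz(c,px,z):
    o,v=ray(c,px); return o+v*(z-o[2])/v[2]
def tri(rs):
    A=0;b=0
    for o,v in rs:
        P=np.eye(3)-np.outer(v,v); A=A+P; b=b+P@o
    return np.linalg.solve(A,b)
E
python3 - <<'E'
from h import *
s=ctrl.sense(); print({k:np.round(v,3) for k,v in s.items()})
cs={}
for n in("scene","top"):
    c=ctrl.capture(n); cs[n]=c; cv2.imwrite(f"pics/{n}0.png",c["img"][:,:,::-1])
    print(n,"cam at",np.round(ray(c,(280,210))[0]),np.round(ray(c,(280,210))[1],2))
    for q in("case","hinge","lid_pad","lid_edge","spare_hub_mid","tin_mid","pen_mid"):
        L=ctrl.landmark_of(q,c); print(q,[(np.round(l["point"],1).tolist(),round(l["score"],2),np.round(onz(c,l["point"],{"hinge":100,"case":0,"spare_hub_mid":22,"tin_mid":35,"pen_mid":8}.get(q,260))).tolist()) for l in L[:2]])
        
E
```

```text
pics
{'time_s': np.float64(0.0), 'joints': array([-1.524,  0.313,  1.498, -0.   ,  1.331, -0.223]), 'dq': array([ 0.   ,  0.002,  0.001,  0.001, -0.002, -0.   ]), 'tau': array([ 1.0000e-03, -4.1227e+01, -2.5974e+01, -0.0000e+00,  4.0000e-03,
       -0.0000e+00]), 'eef_pos': array([ 139.905, -505.746,  230.739]), 'ee_rot': array([-0.001,  0.991,  0.134,  0.   ]), 'force': array([ 0.544, -0.318, -0.703]), 'wrist_torque': array([-0.001, -0.002, -0.029]), 'grip_force': np.float64(0.0), 'grip_width': np.float64(1.001)}
scene cam at [1352.  498.  696.] [-0.74 -0.43 -0.52]
case [([262.7, 230.8], 0.86, [497.0, -61.0, 0.0])]
hinge [([245.1, 212.5], 0.95, [569.0, -71.0, 100.0])]
lid_pad [([229.9, 179.5], 0.44, [677.0, -33.0, 260.0]), ([229.8, 163.6], 0.39, [606.0, -85.0, 260.0])]
lid_edge [([227.4, 162.7], 0.68, [605.0, -94.0, 260.0])]
spare_hub_mid [([402.6, 247.7], 0.92, [392.0, 334.0, 22.0])]
tin_mid [([201.4, 184.8], 0.8, [412.0, -367.0, 35.0])]
pen_mid [([169.7, 218.9], 0.79, [603.0, -339.0, 8.0])]
top cam at [ 442.  -11. 1028.] [ 0.06  0.02 -1.  ]
case []
hinge [([321.2, 177.6], 0.92, [575.0, -81.0, 100.0]), ([424.2, 171.8], 0.2, [591.0, -308.0, 100.0])]
lid_pad []
lid_edge [([335.2, 143.9], 0.55, [615.0, -94.0, 260.0])]
spare_hub_mid [([141.3, 252.5], 0.85, [398.0, 345.0, 22.0])]
tin_mid [([441.9, 255.7], 0.78, [404.0, -369.0, 35.0]), ([324.0, 179.1], 0.23, [581.0, -92.0, 35.0])]
pen_mid [([424.9, 172.2], 0.83, [604.0, -339.0, 8.0])]
```

View pics/scene0.png

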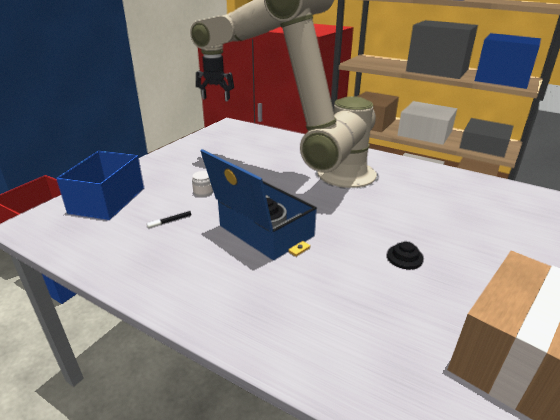

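View pics/top0.png

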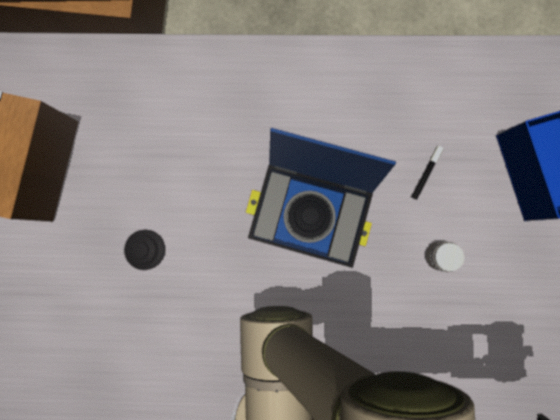

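The scene view shows the lid leaning open, with its pad at (230,177). The top view shows the front rim corners at (249,238) and (353,266), and the lid edge corners at (271,128) and (395,162). The pen is to the right of the case and the spare hub to the left. Next I fit the case pose and the lid angle.

```bash
cat >> h.py <<'E'
def model(p):
    x,y,yaw,th=p; R=Ro.from_euler('z',yaw).as_matrix(); o=np.array([x,y,0])
    W=lambda a:o+R@np.array(a,float)
    # lid: along from hinge (u), normal outward n
    def L(u,v,h): return W([85-u*np.cos(th)+h*np.sin(th),v,100+u*np.sin(th)+h*np.cos(th)])
    return W,L
E
cat > fit.py <<'E'
from h import *
from scipy.optimize import least_squares
t=ctrl.capture("top"); s=ctrl.capture("scene")
obs=lambda W,L:[(t,W([-85,120,100]),(249,238)),(t,W([-85,-120,100]),(353,266)),(t,L(170,120,8),(271,128)),(t,L(170,-120,8),(395,162)),
 (s,L(130,0,12),(230,177)),(s,W([85,120,0]),(277,250)),(s,W([-85,120,100]),(315,213)),(s,L(170,-120,8),(206,152)),(s,W([85,0,100]),(245.1,212.5)),(t,W([85,0,100]),(321.2,177.6))]
f=lambda p:np.concatenate([proj(c,X)-np.array(q) for c,X,q in obs(*model(p))])
r=least_squares(f,[495,-60,-.26,1.75],loss='soft_l1',x_scale=[10,10,.1,.1]); print(np.round(r.x,3)); print(np.round(r.fun.reshape(-1,2),1))
W,L=model(r.x)
for n,v in(("hinge",W([85,0,100])),("pad",L(130,0,12)),("edge",L(170,0,8)),("shutpad",model([*r.x[:3],0])[1](130,0,12))): print(n,np.round(v,1))
E
python3 fit.py
```

```text
[ 4.90816e+02 -5.65030e+01 -2.48000e-01  1.76000e+00]
[[-1.3 -0. ]
 [-0.1  0.6]
 [-2.1  0.5]
 [ 0.7 -0.5]
 [-0.2 -0.8]
 [-4.4 10.2]
 [ 0.2 -6.5]
 [-6.4 -3.1]
 [-2.7  0.1]
 [-1.5  0.7]]
hinge [573.2 -77.3 100. ]
pad [608.4 -86.2 225.4]
edge [611.9 -87.1 265.5]
shutpad [447.2 -45.5 112. ]
```

Request:
{"name": "send_rows", "arguments": {
  "targets": [
    [1, 0, 0, -0.037, 0, 0, 0.1723],
    [1, 0, 0, -0.037, 0, 0, 0.1723],
    [1, 0, 0, -0.037, 0, 0, 0.1723],
    [1, 0.032, -0.043, 0, 0, 0, 0],
    [1, 0.032, -0.043, 0, 0, 0, 0],
    [1, 0.032, -0.043, 0, 0, 0, 0],
    [1, 0.032, -0.043, 0, 0, 0, 0],
    [1, 0.032, -0.043, 0, 0, 0, 0],
    [1, 0.032, -0.043, 0, 0, 0, 0],
    [1, 0.032, -0.043, 0, 0, 0, 0]
  ],
  "squeeze": 30
}}

```text
time_s: 2.15
eef_pos: [431.9, -267.6, 342.4]
ee_rot: [0.0, 0.992, -0.123, 0.0]
force: [0.5, -1.0, -0.0]
grip_width: -0.0
grip_force: 0.0
```

```bash
cat > rel.py <<'E'
from h import *
import sys
s=ctrl.sense(); q=s["ee_rot"]; R=Ro.from_quat([q[1],q[2],q[3],q[0]])
g=np.array([float(a) for a in sys.argv[1:4]])
D=Ro.from_matrix(np.column_stack([[np.cos(-.248),np.sin(-.248),0],[np.sin(-.248),-np.cos(-.248),0],[0,0,-1]]))
print(np.round(s["time_s"],2),np.round(s["eef_pos"],1),"F",np.round(s["force"],2),"J",np.round(s["joints"],2),"grip",np.round(s["grip_width"],3)); print("tool delta",np.round(R.inv().apply(g-s["eef_pos"]),1),"rotvec",np.round((R.inv()*D).as_rotvec(),3))
E
python3 rel.py 647 -96 340
```

```text
2.15 [ 431.9 -267.6  342.4] F [ 0.5  -0.97 -0.01] J [-0.79  0.22  1.33 -0.    1.59  1.03] grip -0.0
tool delta [ 166.5 -219.     2.4] rotvec [ 0.    -0.     0.001]
```

Request:
{"name": "send_rows", "arguments": {
  "targets": [
    [1, 0.034, -0.044, 0, 0, 0, 0],
    [1, 0.034, -0.044, 0, 0, 0, 0],
    [1, 0.034, -0.044, 0, 0, 0, 0],
    [1, 0.034, -0.044, 0, 0, 0, 0],
    [1, 0.034, -0.044, 0, 0, 0, 0],
    [1, 0, 0, 0, 0, 0, 0],
    [1, 0, 0, 0.03, 0, 0, 0],
    [1, 0, 0, 0.03, 0, 0, 0],
    [1, 0, 0, 0.03, 0, 0, 0],
    [1, 0, 0, 0.02, 0, 0, 0]
  ]
}}

```text
time_s: 3.4
eef_pos: [648.5, -97.9, 231.2]
ee_rot: [-0.0, 0.992, -0.124, -0.001]
force: [1.2, -0.5, 0.8]
grip_width: -0.0
grip_force: 0.0
```

```bash
python3 rel.py 647 -96 230; python3 - <<'E'
from h import *
a=ctrl.capture("scene")["img"][100:300,130:390]; b=ctrl.capture("top")["img"][80:280,200:460]
cv2.imwrite("pics/b.png",cv2.resize(np.hstack([a,b]),(780,300))[:,:,::-1])
E
```

```text
3.4 [648.5 -97.9 231.2] F [ 1.16 -0.53  0.79] J [-0.33  0.61  1.04 -0.    1.49  1.49] grip -0.0
tool delta [-1.9 -1.5  1.2] rotvec [0.    0.001 0.   ]
```

View pics/b.png

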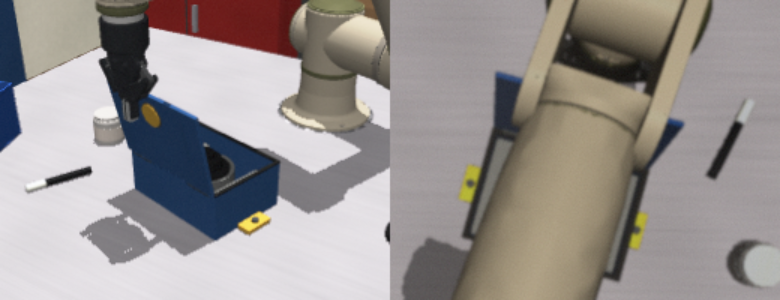

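The fingers stand behind the lid and clear of it. I start pushing now.

Request:
{"name": "send_rows", "arguments": {
  "targets": [
    [1, -0.012, 0, 0, 0, 0, 0],
    [1, -0.006, 0, 0, 0, 0, 0],
    [1, -0.006, 0, 0, 0, 0, 0],
    [1, -0.008, 0, 0, 0, 0, 0],
    [1, -0.008, 0, 0, 0, 0, 0],
    [1, -0.008, 0, 0, 0, 0, 0],
    [1, -0.008, 0, 0, 0, 0, 0],
    [1, -0.008, 0, 0, 0, 0, 0],
    [1, -0.008, 0, 0, 0, 0, 0],
    [1, -0.006, 0, 0, 0, 0, 0]
  ]
}}

```text
time_s: 4.75
eef_pos: [573.0, -77.8, 232.0]
ee_rot: [-0.0, 0.992, -0.123, -0.001]
force: [2.2, 0.5, -0.2]
grip_width: 0.001
grip_force: 0.8
```

```bash
python3 rel.py 573.2 -77.3 230; python3 - <<'E'
from h import *
a=ctrl.capture("scene")["img"][100:300,130:390]; b=ctrl.capture("top")["img"][80:280,200:460]
cv2.imwrite("pics/c.png",cv2.resize(np.hstack([a,b]),(780,300))[:,:,::-1])
E
```

```text
4.75 [573.  -77.8 232. ] F [ 2.17  0.52 -0.21] J [-0.34  0.43  1.33  0.    1.38  1.48] grip 0.001
tool delta [ 0.1 -0.6  2. ] rotvec [-0.     0.001  0.001]
```

View pics/c.png

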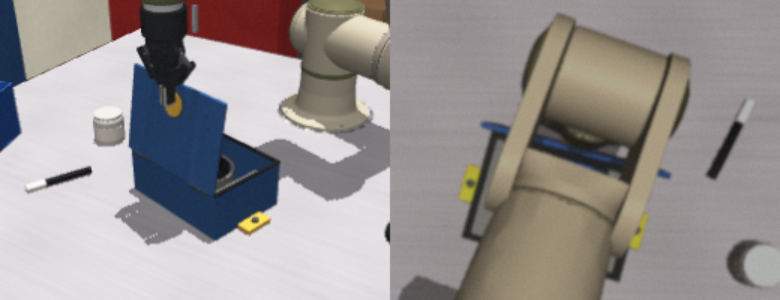

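Request:
{"name": "send_rows", "arguments": {
  "targets": [
    [1, -0.006, 0, 0, 0, 0, 0],
    [1, -0.006, 0, 0, 0, 0, 0],
    [1, -0.006, 0, 0, 0, 0, 0],
    [1, -0.006, 0, 0, 0, 0, 0],
    [1, -0.006, 0, 0, 0, 0, 0],
    [1, -0.004, 0, 0, 0, 0, 0],
    [1, -0.003, 0, 0, 0, 0, 0],
    [1, 0, 0, 0, 0, 0, 0],
    [1, 0, 0, 0, 0, 0, 0],
    [1, 0, 0, 0, 0, 0, 0]
  ]
}}

```text
time_s: 6.1
eef_pos: [538.0, -69.1, 232.2]
ee_rot: [0.0, 0.992, -0.123, -0.0]
force: [0.4, 0.0, 1.6]
grip_width: 0.002
grip_force: 0.0
```

```bash
python3 rel.py 573.2 -77.3 230; python3 - <<'E'
from h import *
a=ctrl.capture("scene")["img"][100:300,130:390]; b=ctrl.capture("top")["img"][80:280,200:460]
cv2.imwrite("pics/d.png",cv2.resize(np.hstack([a,b]),(780,300))[:,:,::-1])
E
```

```text
6.1 [538.  -69.1 232.2] F [0.36 0.01 1.55] J [-0.34  0.35  1.44 -0.    1.35  1.47] grip 0.002
tool delta [36.2 -0.7  2.2] rotvec [0.    0.    0.001]
```

View pics/d.png

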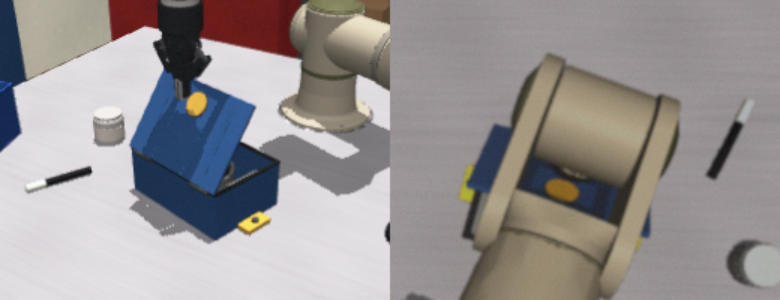

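The lid has gone well past upright and has left the fingers, so it is falling. I lift clear and wait.

Request:
{"name": "send_rows", "arguments": {
  "targets": [
    [1, 0.01, 0, -0.01, 0, 0, 0],
    [1, 0, 0, -0.02, 0, 0, 0],
    [1, 0, 0, 0, 0, 0, 0],
    [1, 0, 0, 0, 0, 0, 0],
    [1, 0, 0, 0, 0, 0, 0],
    [1, 0, 0, 0, 0, 0, 0],
    [1, 0, 0, 0, 0, 0, 0],
    [1, 0, 0, 0, 0, 0, 0],
    [1, 0, 0, 0, 0, 0, 0],
    [1, 0, 0, 0, 0, 0, 0]
  ]
}}

```text
time_s: 7.45
eef_pos: [547.6, -71.5, 262.3]
ee_rot: [-0.0, 0.992, -0.123, 0.0]
force: [0.3, -0.9, -0.3]
grip_width: 0.001
grip_force: 0.0
```

```bash
python3 rel.py 447.2 -45.5 140; python3 - <<'E'
from h import *
c=ctrl.capture("scene");t=ctrl.capture("top")
for k in(c,t):
    L=ctrl.landmark_of("lid_pad",k); print([(np.round(l["point"],1),round(l["score"],2),np.round(onz(k,l["point"],118))) for l in L[:2]])
a=c["img"][100:300,130:390]; b=t["img"][80:280,200:460]
cv2.imwrite("pics/e.png",cv2.resize(np.hstack([a,b]),(780,300))[:,:,::-1])
E
```

```text
7.45 [547.6 -71.5 262.3] F [ 0.25 -0.87 -0.35] J [-0.34  0.35  1.36  0.    1.43  1.48] grip 0.001
tool delta [-103.7   -0.7  122.3] rotvec [-0.    -0.     0.001]
[(array([276.4, 191.3]), 0.59, array([447., -43., 118.]))]
[]
```

View pics/e.png

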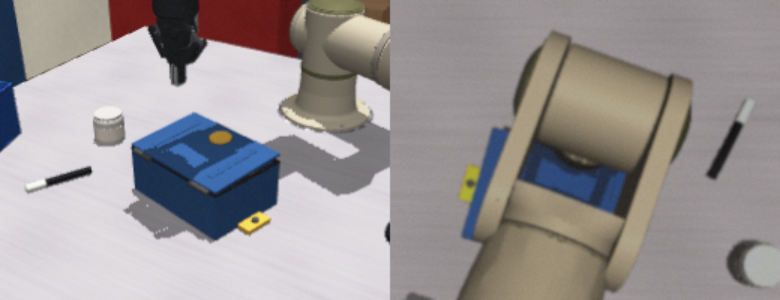

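The lid lies on the hub. The detector puts the pad at (447,-43), which agrees with the model. I move above it.

Request:
{"name": "send_rows", "arguments": {
  "targets": [
    [1, -0.026, 0, 0, 0, 0, 0],
    [1, -0.026, 0, 0, 0, 0, 0],
    [1, -0.026, 0, 0, 0, 0, 0],
    [1, -0.026, -0.001, 0, 0, 0, 0],
    [1, 0, 0, 0.03, 0, 0, 0],
    [1, 0, 0, 0.03, 0, 0, 0],
    [1, 0, 0, 0.03, 0, 0, 0],
    [1, 0, 0, 0.02, 0, 0, 0],
    [1, 0, 0, 0.007, 0, 0, 0],
    [1, 0, 0, 0, 0, 0, 0]
  ]
}}

```text
time_s: 8.9
eef_pos: [447.1, -45.2, 145.5]
ee_rot: [0.0, 0.992, -0.123, 0.0]
force: [-0.1, -0.4, 0.9]
grip_width: -0.002
grip_force: 0.0
```

```bash
python3 rel.py 447 -45 112; python3 - <<'E'
from h import *
c=ctrl.capture("scene")
for l in ctrl.landmark_of("lid_pad",c)[:1]: print(l["score"],np.round(onz(c,l["point"],118)))
E
```

```text
8.9 [447.1 -45.2 145.5] F [-0.05 -0.44  0.87] J [-0.36  0.24  1.83  0.    1.07  1.46] grip -0.002
tool delta [-0.1 -0.1 33.5] rotvec [ 0.    -0.     0.001]
0.6 [441. -43. 118.]
```

Request:
{"name": "send_rows", "arguments": {
  "targets": [
    [1, 0, 0, 0.006, 0, 0, 0],
    [1, 0, 0, 0.005, 0, 0, 0],
    [1, 0, 0, 0.003, 0, 0, 0],
    [1, 0, 0, 0.001, 0, 0, 0],
    [1, 0, 0, 0.001, 0, 0, 0],
    [1, 0, 0, 0.001, 0, 0, 0],
    [1, 0, 0, 0.001, 0, 0, 0],
    [1, 0, 0, 0.001, 0, 0, 0],
    [1, 0, 0, 0.001, 0, 0, 0],
    [1, 0, 0, 0.001, 0, 0, 0]
  ]
}}

```text
time_s: 10.25
eef_pos: [447.0, -45.1, 124.2]
ee_rot: [-0.0, 0.992, -0.123, -0.0]
force: [0.3, -0.0, -0.9]
grip_width: 0.002
grip_force: 0.0
```

Request:
{"name": "send_rows", "arguments": {
  "targets": [
    [1, 0, 0, 0.0005, 0, 0, 0],
    [1, 0, 0, 0.0005, 0, 0, 0],
    [1, 0, 0, 0.0005, 0, 0, 0],
    [1, 0, 0, 0.0005, 0, 0, 0],
    [1, 0, 0, 0.0005, 0, 0, 0],
    [1, 0, 0, 0.0005, 0, 0, 0],
    [1, 0, 0, 0.0005, 0, 0, 0],
    [1, 0, 0, 0.0005, 0, 0, 0],
    [1, 0, 0, 0.0005, 0, 0, 0],
    [1, 0, 0, 0.0005, 0, 0, 0]
  ]
}}

```text
time_s: 11.5
eef_pos: [447.0, -45.1, 119.7]
ee_rot: [0.0, 0.992, -0.123, 0.0]
force: [-3.5, 1.3, 7.0]
grip_width: -0.001
grip_force: 3.8
```

Request:
{"name": "send_rows", "arguments": {
  "targets": [
    [1, 0, 0, 0.0005, 0, 0, 0],
    [1, 0, 0, 0.0005, 0, 0, 0],
    [1, 0, 0, 0.0005, 0, 0, 0],
    [1, 0, 0, 0.0005, 0, 0, 0],
    [1, 0, 0, 0.0005, 0, 0, 0],
    [1, 0, 0, 0, 0, 0, 0],
    [1, 0, 0, 0, 0, 0, 0],
    [1, 0, 0, 0, 0, 0, 0],
    [1, 0, 0, 0, 0, 0, 0],
    [1, 0, 0, 0, 0, 0, 0]
  ]
}}

```text
time_s: 12.75
eef_pos: [446.6, -45.0, 117.1]
ee_rot: [-0.0, 0.992, -0.123, -0.0]
force: [-4.4, -1.0, 7.7]
grip_width: 0.0
grip_force: 3.7
```

Request:
{"name": "send_rows", "arguments": {
  "targets": [
    [1, 0, 0, 0.0004, 0, 0, 0],
    [1, 0, 0, 0.0004, 0, 0, 0],
    [1, 0, 0, 0.0004, 0, 0, 0],
    [1, 0, 0, 0.0004, 0, 0, 0],
    [1, 0, 0, 0.0004, 0, 0, 0],
    [1, 0, 0, 0, 0, 0, 0],
    [1, 0, 0, 0, 0, 0, 0],
    [1, 0, 0, 0, 0, 0, 0],
    [1, 0, 0, 0, 0, 0, 0],
    [1, 0, 0, 0, 0, 0, 0]
  ]
}}

```text
time_s: 14.0
eef_pos: [446.4, -45.0, 115.0]
ee_rot: [-0.0, 0.992, -0.123, -0.001]
force: [-5.2, 1.2, 7.5]
grip_width: 0.003
grip_force: 3.8
```

Request:
{"name": "send_rows", "arguments": {
  "targets": [
    [1, -0.0002, 0, 0.0003, 0, 0, 0],
    [1, -0.0002, 0, 0.0003, 0, 0, 0],
    [1, -0.0002, 0, 0.0003, 0, 0, 0],
    [1, -0.0002, 0, 0.0003, 0, 0, 0],
    [1, 0, 0, 0.0003, 0, 0, 0],
    [1, 0, 0, 0, 0, 0, 0],
    [1, 0, 0, 0, 0, 0, 0],
    [1, 0, 0, 0, 0, 0, 0],
    [1, 0, 0, 0, 0, 0, 0],
    [1, 0, 0, 0, 0, 0, 0]
  ]
}}

```text
time_s: 15.25
eef_pos: [446.2, -44.9, 113.8]
ee_rot: [0.0, 0.992, -0.123, 0.0]
force: [-2.3, 0.9, 7.6]
grip_width: 0.003
grip_force: 3.8
```

Request:
{"name": "send_rows", "arguments": {
  "targets": [
    [1, -0.0001, 0, 0.0003, 0, 0, 0],
    [1, -0.0001, 0, 0.0003, 0, 0, 0],
    [1, -0.0001, 0, 0.0003, 0, 0, 0],
    [1, 0, 0, 0.0003, 0, 0, 0],
    [1, 0, 0, 0.0003, 0, 0, 0],
    [1, 0, 0, 0, 0, 0, 0],
    [1, 0, 0, 0, 0, 0, 0],
    [1, 0, 0, 0, 0, 0, 0],
    [1, 0, 0, 0, 0, 0, 0],
    [1, 0, 0, 0, 0, 0, 0]
  ]
}}

```text
time_s: 16.5
eef_pos: [446.1, -44.9, 112.3]
ee_rot: [0.0, 0.992, -0.123, 0.0]
force: [-1.5, 0.7, 7.7]
grip_width: -0.002
grip_force: 3.9
```

Request:
{"name": "send_rows", "arguments": {
  "targets": [
    [1, 0, 0, 0.0002, 0, 0, 0],
    [1, 0, 0, 0.0002, 0, 0, 0],
    [1, 0, 0, 0.0002, 0, 0, 0],
    [1, 0, 0, 0.0002, 0, 0, 0],
    [1, 0, 0, 0, 0, 0, 0],
    [1, 0, 0, 0, 0, 0, 0],
    [1, 0, 0, 0, 0, 0, 0],
    [1, 0, 0, 0, 0, 0, 0],
    [1, 0, 0, 0, 0, 0, 0],
    [1, 0, 0, 0, 0, 0, 0]
  ]
}}

```text
time_s: 17.75
eef_pos: [446.0, -44.9, 111.6]
ee_rot: [0.0, 0.992, -0.123, 0.0]
force: [-2.2, 0.9, 8.3]
grip_width: 0.001
grip_force: 4.3
```

Request:
{"name": "send_rows", "arguments": {
  "targets": [
    [1, 0, 0, 0.0002, 0, 0, 0],
    [1, 0, 0, 0.0002, 0, 0, 0],
    [1, 0, 0, 0.0002, 0, 0, 0],
    [1, 0, 0, 0, 0, 0, 0],
    [1, 0, 0, 0, 0, 0, 0],
    [1, 0, 0, 0, 0, 0, 0],
    [1, 0, 0, 0, 0, 0, 0],
    [1, 0, 0, 0, 0, 0, 0],
    [1, 0, 0, 0, 0, 0, 0],
    [1, 0, 0, 0, 0, 0, 0]
  ]
}}

```text
time_s: 19.0
eef_pos: [446.0, -44.9, 111.2]
ee_rot: [0.0, 0.992, -0.123, 0.0]
force: [-5.0, 0.5, 11.8]
grip_width: -0.002
grip_force: 5.7
```

Request:
{"name": "send_rows", "arguments": {
  "targets": [
    [1, -0.0001, 0, 0.0002, 0, 0, 0],
    [1, -0.0001, 0, 0.0002, 0, 0, 0],
    [1, 0, 0, 0.0001, 0, 0, 0],
    [1, 0, 0, 0, 0, 0, 0],
    [1, 0, 0, 0, 0, 0, 0],
    [1, 0, 0, 0, 0, 0, 0],
    [1, 0, 0, 0, 0, 0, 0],
    [1, 0, 0, 0, 0, 0, 0],
    [1, 0, 0, 0, 0, 0, 0],
    [1, 0, 0, 0, 0, 0, 0]
  ]
}}

```text
time_s: 20.25
eef_pos: [446.0, -44.9, 111.0]
ee_rot: [0.0, 0.992, -0.123, 0.001]
force: [-3.2, 1.4, 13.5]
grip_width: 0.001
grip_force: 7.1
```

Request:
{"name": "send_rows", "arguments": {
  "targets": [
    [1, 0, 0, 0.0002, 0, 0, 0],
    [1, 0, 0, 0.0002, 0, 0, 0],
    [1, 0, 0, 0, 0, 0, 0],
    [1, 0, 0, 0, 0, 0, 0],
    [1, 0, 0, 0, 0, 0, 0],
    [1, 0, 0, 0, 0, 0, 0],
    [1, 0, 0, 0, 0, 0, 0],
    [1, 0, 0, 0, 0, 0, 0],
    [1, 0, 0, 0, 0, 0, 0],
    [1, 0, 0, 0, 0, 0, 0]
  ]
}}

```text
time_s: 21.5
eef_pos: [446.0, -44.9, 110.8]
ee_rot: [0.0, 0.992, -0.123, 0.001]
force: [-5.4, 0.9, 16.7]
grip_width: -0.0
grip_force: 8.5
```

```bash
python3 - <<'E'
from h import *
for i in range(4):
    c=ctrl.capture("scene"); s=ctrl.sense(); print(np.round(s["force"],1),np.round(s["eef_pos"],2))
cv2.imwrite("pics/f.png",cv2.resize(c["img"][140:270,200:330],(600,600),interpolation=cv2.INTER_CUBIC)[:,:,::-1])
E
```

```text
[-5.3  1.1 18. ] [446.05 -44.86 110.81]
[-5.   1.7 17.6] [446.01 -44.9  110.78]
[-5.4  2.8 16.9] [446.06 -44.88 110.82]
[-5.4  2.1 16.8] [446.   -44.87 110.77]
```

View pics/f.png

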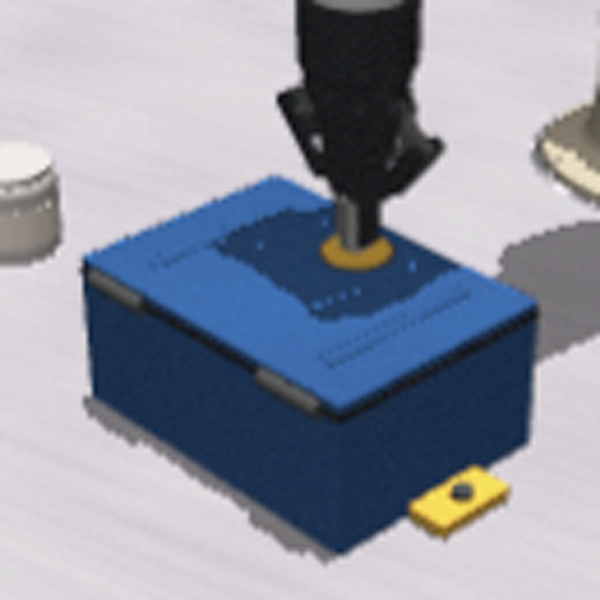

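The lid sits flush on the rim, and about 17 N has been held for over a second. I lift off.

Request:
{"name": "send_rows", "arguments": {
  "targets": [
    [1, 0, 0, -0.0005, 0, 0, 0],
    [1, 0, 0, -0.001, 0, 0, 0],
    [1, 0, 0, -0.002, 0, 0, 0],
    [1, 0, 0, -0.01, 0, 0, 0],
    [1, 0, 0, -0.03, 0, 0, 0],
    [1, 0, 0, -0.03, 0, 0, 0],
    [1, 0, 0, -0.03, 0, 0, 0],
    [1, 0, 0, 0, 0, 0, 0],
    [1, 0, 0, 0, 0, 0, 0],
    [1, 0, 0, 0, 0, 0, 0]
  ]
}}

```text
time_s: 22.95
eef_pos: [445.4, -44.7, 212.2]
ee_rot: [-0.0, 0.992, -0.123, -0.001]
force: [-0.2, -0.1, -0.5]
grip_width: 0.003
grip_force: 0.0
```

```bash
python3 - <<'E'
from h import *
s=ctrl.sense(); print(np.round(s["force"],1),np.round(s["eef_pos"],1))
c=ctrl.capture("scene")
for q,z in(("lid_pad",112),("tin_mid",35),("pen_mid",8),("spare_hub_mid",22)):
    for l in ctrl.landmark_of(q,c)[:1]: print(q,np.round(onz(c,l["point"],z)))
cv2.imwrite("pics/g.png",cv2.resize(c["img"][140:270,200:330],(600,600),interpolation=cv2.INTER_CUBIC)[:,:,::-1])
E
```

```text
[-0.2 -0.1 -0.5] [445.4 -44.7 212.2]
lid_pad [456. -42. 112.]
tin_mid [ 414. -359.   35.]
pen_mid [ 592. -355.    8.]
spare_hub_mid [392. 350.  22.]
```

View pics/g.png

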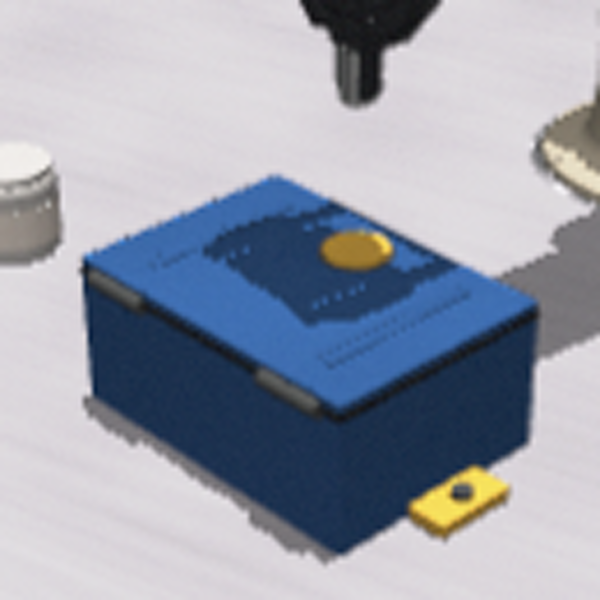

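The lid stays shut and flush, the robot is clear of it, and nothing near the bystanders was touched.

```bash
python3 -c "
from rig import ctrl
print(ctrl.finish_job())"
```

```text
the job is handed in; nothing more can be done
None
```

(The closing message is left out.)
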